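Open the blue hex key holder

ROBOT

A 6-joint arm with a two-finger parallel gripper is mounted at the origin on the work surface. World frame = base frame: x ahead of the robot, y to its left, z up, the work surface at z = 0. Lengths are in m, angles in rad, forces in N, time in s.
With the tool pointing down it reaches from about 0.25 to 0.85 m from the base axis. Payload 12.5 kg.
Tool frame: the origin (TCP) lies between the finger pads; the fingertips stand 11 mm ahead of it and the grasp point (between the pads) lies 8 mm behind it; z points along the fingers, x is the direction in which the jaws open and shut, and the axes are right-handed (so a half turn about z gives the same grasp; the last joint's range is limited). The gripper opens to 93 mm and grips with 3 to 60 N. Pads are 15 mm wide; open, the fingers measure 128 mm over their backs; the gripper's body (75 mm by 188 mm) begins 65 mm behind the grasp point.
Start: joints at [-1.279, 0.351, 1.652, -0, 1.139, -0.085], TCP at [0.202, -0.511, 0.23] pointing down, gripper open.
Joint ranges: [-2.75, 2.75], [-0.79, 2.1], [0.01, 2.65], [-1.57, 4.71], [0.07, 3.14], [-2.87, 2.87]. Speed limits (rad/s): [2.22, 2.22, 2.79, 3.14, 3.14, 3.14].

INTERFACE

Orientations are given as [roll, pitch, yaw] about the fixed x, y, z axes, in that order (R = Rz(yaw) Ry(pitch) Rx(roll)).
In Python, from rig import ctrl gives the robot as it stands.
- The arm moves only by the tool jog_arm, never from a script. Its argument "increments" is a list of rows, each an object with "dp": the shift along the world's x, y, z in mm, a list of three; "twist": the turn about the world's z in degrees; "grip": the finger opening in mm, from 0 to 93. A call has 1 to 5 rows; each row is the pose to reach, as a shift and turn from the pose measured when the call began; what a row does not reach only later rows make up. A row lasts 1/12 s, in which the tool goes at most 41.7 mm and 7.16 degrees, less where a joint would pass 70% of its speed; a pose out of reach is approached as far as the arm can. A call with a gripper value outside its range is refused whole. The fingers move at their own pace and stop on an object; "newtons" is the grip in N (left out, the last holds). Time passes only in rows, so rows that repeat a pose let the fingers close. It gives the time, the measured TCP pose, the force and the opening at its end, in the units of the state.
- ctrl.get_obs(): the state, without advancing time (a new reading comes with each control period).
- ctrl.grab_frame(name): name is "scene" or "top"; returns the picture (400x640x3 uint8, blue, green, red); there is no depth.
- ctrl.calibration(name): a dict with "fx", "fy", "cx", "cy" (pixels), "pose" (4x4, takes a point from camera to world coordinates). Camera axes: x right, y down, z forward; pixel columns grow to the right and rows downward; lengths in m; the calibration is good to about 2 mm. A picture is of the moment at which its call begins. calibration takes no time and is no camera call.
- ctrl.close_job(): hands the job in, once; it reports no verdict.
The state is a dict: "t": time; "joint_positions": joint angles; "qd": joint speeds; "effort": joint torques, N m; "eef_pos": TCP position; "orientation": TCP orientation; "ft_force": force on the tool from outside, world axes, zero at the start; "wrist_torque": the same for the moment, N m; "finger_gap": finger opening in m.
Only numpy, scipy, OpenCV 4.12 (cv2) and the standard library are available. Lean on these libraries where they do the work, as an engineer would, in place of code of your own. Each camera call takes 0.05 s, during which the arm holds its last target. There are 200 camera calls.

TASK

Swing the key rack of the blue fold-out hex key holder up by its white ball knob until it snaps over into its open, standing position, then let go. Leave the orange bit holder folded and do not knock or shift the glass cup.

Things in the scene. Friction and masses are not known exactly. Their poses are not given: they have to be found in the camera images.
- hex_knob (a point): centre of the white ball knob (22 mm across) on an 8 mm steel stem, 29 mm beyond the free edge of the BLUE key rack. Folded, it faces the robot, 38 mm above the table (34 mm above the 4 mm grey mat), with nothing under it nor within 60 mm to either side. Open, it is 161 mm above the table. Axes turn with the rack: x from knob to hinge, y along the hinge, z out of the face with keys
- hex_hinge (a point): middle of the blue holder's level hinge pin, 125 mm from the knob centre and 38 mm above the table: the knob moves up and away from the robot in an arc of 125 mm radius about it. The blue base (112 x 110 mm) is bolted down; its place and yaw (up to 0.45 rad either way) vary, and it may be the left or the right of the two holders. Axes as the base: x away from the knob side, y along the pin, z up
- hex_rack (a joint): angle in rad of the blue rack (96 mm wide, 12 mm thick, six L-shaped steel hex keys): 0 folded flat, 1.75 open on its stop (100 degrees, leaning 10 degrees past upright, away from the robot). An over-centre spring acts on it: about 1.5 N at the knob lifts it; let go below about 1.1 rad (63 degrees) it snaps back flat, above that it snaps on to the open stop by itself and stays
- bit_rack (a joint): angle of the rack of the other holder, ORANGE, carrying two rows of short screwdriver bits; same size, knob, hinge and spring; 0 folded. It stands beside the blue one, at least 200 mm away centre to centre, and is to stay folded.
- cup: empty glass cup, 72 mm wide at the rim and 95 mm tall, standing loose on the mat out to the left or right of the holders, at least 120 mm from either knob; origin at the centre of its underside, z axis up
Mind the look-alikes: they are no part of the job. There is more than one size of the part that bears bit_rack; the job needs the larger.

How it is judged:
By the outcome, as a careful person would: the job done as asked, in the order asked, and still so for the second after the job is handed in, with the robot touching nothing.
It also fails if it takes over 38 s, if anything falls off the work surface, if the arm or the gripper's body presses on something with over 40 N, if the wrist force passes 120 N, or if a joint passes its speed limit or range.

## Working session

There is one attempt and no reset: what is moved stays moved. The work goes in short steps, Python scripts to look and compute and a tool call to move; the robot and the scene stay as the last step left them, time stands still between calls to the robot, and variables do not carry over. Pictures are saved under pics/ and viewed, about 8 in all and at most 12, crops included, and the job is handed in when it is done.

Besides the shell and the picture viewer there is one more tool, called after "Emit:" by a JSON object that holds its "api" and its "payload". jog_arm: Moves the arm, as the interface text tells. Its arguments: {"type":"object","properties":{"increments":{"type":"array"},"newtons":{"type":"number"}},"required":["increments"]}

```bash
mkdir -p pics
python3 - <<'E'
from rig import ctrl
import cv2,numpy as np
for n in ("scene","top"):
    cv2.imwrite(f"pics/{n}0.png",ctrl.grab_frame(n)); c=ctrl.calibration(n); print(n,c["fx"],c["fy"],c["cx"],c["cy"]); print(np.round(c["pose"],3))
print(ctrl.get_obs())
E
```

```text
scene 415.89461293005803 415.89461293005803 318.9429318512979 202.22633313039512
[[-0.32   0.814 -0.484  0.954]
 [ 0.947  0.268 -0.174  0.186]
 [-0.012 -0.515 -0.857  1.008]
 [ 0.     0.     0.     1.   ]]
top 481.3278924605133 481.3278924605133 320.0434495522039 195.63201847750415
[[ 0.01  -0.994  0.112  0.275]
 [-1.    -0.01   0.005 -0.006]
 [-0.004 -0.112 -0.994  1.521]
 [ 0.     0.     0.     1.   ]]
{'t': 0.1, 'joint_positions': array([-1.27861528e+00,  3.51175304e-01,  1.65235444e+00, -3.23761148e-05,
        1.13907706e+00, -8.46271110e-02]), 'qd': array([-0.00030706, -0.00170891, -0.00158358,  0.00134221,  0.00181669,
       -0.00017298]), 'effort': array([ 5.37847682e-04, -4.98026633e+01, -2.85703951e+01,  7.00154761e-02,
        2.38893530e-02, -2.69552299e-05]), 'eef_pos': array([ 0.20229325, -0.51113283,  0.22916126]), 'orientation': array([-3.14153622e+00,  1.01301363e-03, -1.19397458e+00]), 'ft_force': array([-0.12041715, -0.96400191, -0.5456912 ]), 'wrist_torque': array([ 0.02609978, -0.05390247, -0.01943274]), 'finger_gap': 0.09252570268523935}
```

View pics/top0.png

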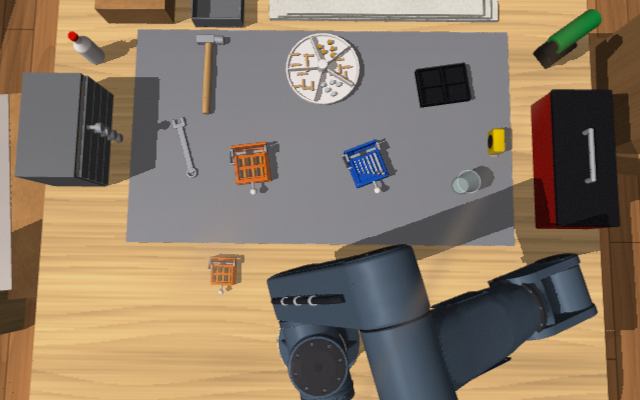

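View pics/scene0.png

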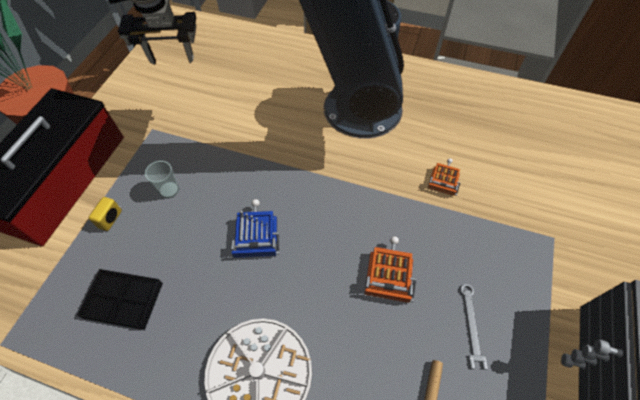

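The top view shows the blue holder with its knob near (378,187), the cup near (466,182) and the large orange holder near (250,163). In the scene view the blue knob is near (256,203). I'll enlarge both for exact pixels.

Run:
```python
import cv2,numpy as np
a=cv2.imread("pics/top0.png")[130:205,330:410]; b=cv2.imread("pics/scene0.png")[190:265,220:300]
cv2.imwrite("pics/crop0.png",np.hstack([cv2.resize(i,(400,375),interpolation=cv2.INTER_CUBIC) for i in (a,b)]))
```

```text
(no output)
```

View pics/crop0.png

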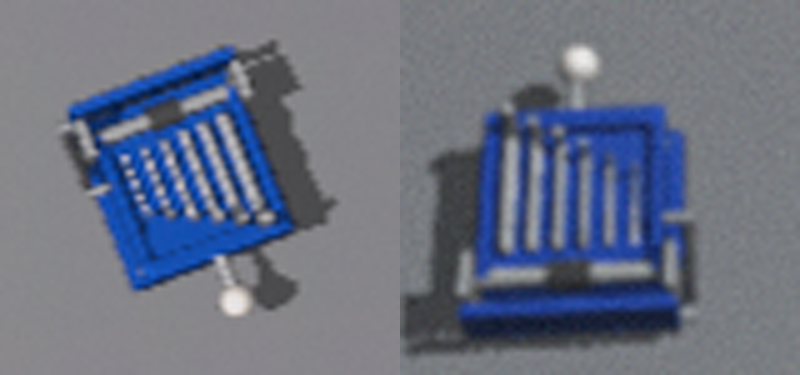

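The crop puts the knob at top (377.2,190.2) and scene (256.0,202.4). The hinge centre is at top (363.2,152.8) and scene (254.0,244.8).

```bash
cat > h.py <<'E'
from rig import ctrl
import numpy as np
def ray(n,uv):
    c=ctrl.calibration(n);P=np.array(c["pose"])
    d=P[:3,:3]@[(uv[0]-c["cx"])/c["fx"],(uv[1]-c["cy"])/c["fy"],1];return P[:3,3],d/np.linalg.norm(d)
def atz(n,uv,z):
    o,d=ray(n,uv);return o+d*(z-o[2])/d[2]
def tri(a,b):
    A=0;y=0
    for n,uv in(("top",a),("scene",b)):
        o,d=ray(n,uv);M=np.eye(3)-np.outer(d,d);A=A+M;y=y+M@o
    return np.linalg.solve(A,y)
E
python3 - <<'E'
from h import *
np.set_printoptions(precision=4,suppress=True)
K=((377.2,190.2),(256,202.4));H=((363.2,152.8),(254,244.8))
for p in(K,H): print(tri(*p),atz("top",p[0],.038),atz("scene",p[1],.038))
k=(atz("top",K[0],.038)+atz("scene",K[1],.038))/2;h=(atz("top",H[0],.042)+atz("scene",H[1],.042))/2
print("len",np.linalg.norm((h-k)[:2]),"yaw",np.degrees(np.arctan2(*(h-k)[1::-1])))
print("cup",atz("top",(466,184),.05), "orange knob",atz("top",(253,190),.038))
E
```

```text
[ 0.46   -0.1754  0.0365] [ 0.4602 -0.1763  0.038 ] [ 0.4604 -0.1738  0.038 ]
[ 0.578  -0.1317  0.0336] [ 0.5777 -0.1329  0.038 ] [ 0.5792 -0.1287  0.038 ]
len 0.126796032434495 yaw 20.836366502660226
cup [ 0.4807 -0.4483  0.05  ] orange knob [0.457  0.2092 0.038 ]
```

Emit:
{"api": "jog_arm", "payload": {"increments": [{"dp": [24,32,0],"twist": 0,"grip": 60},{"dp": [48,64,0],"twist": -1,"grip": 60},{"dp": [72,96,0],"twist": -1,"grip": 60},{"dp": [96,128,0],"twist": -1,"grip": 60},{"dp": [120,160,0],"twist": -1,"grip": 60}], "newtons": 10}}

```text
t: 0.52
eef_pos: [0.3229, -0.3494, 0.229]
orientation: [-3.142, 0.001, -1.212]
ft_force: [1.6, -0.8, 0.4]
finger_gap: 0.0644
```

Emit:
{"api": "jog_arm", "payload": {"increments": [{"dp": [24,32,0],"twist": 0,"grip": 60},{"dp": [48,64,0],"twist": 0,"grip": 60},{"dp": [72,96,0],"twist": 0,"grip": 60},{"dp": [96,124,0],"twist": 0,"grip": 60},{"dp": [96,124,0],"twist": 0,"grip": 60}]}}

```text
t: 0.93
eef_pos: [0.4215, -0.2213, 0.2289]
orientation: [-3.141, 0.002, -1.208]
ft_force: [0.1, -0.1, 0.5]
finger_gap: 0.0599
```

Emit:
{"api": "jog_arm", "payload": {"increments": [{"dp": [19,23,-10],"twist": 0,"grip": 60},{"dp": [38,46,-20],"twist": 0,"grip": 60},{"dp": [38,46,-55],"twist": 0,"grip": 60},{"dp": [38,46,-90],"twist": 0,"grip": 60},{"dp": [38,46,-100],"twist": 0,"grip": 60}]}}

```text
t: 1.35
eef_pos: [0.4574, -0.1742, 0.1249]
orientation: [3.138, 0.007, -1.207]
ft_force: [-0.5, -0.6, -0.5]
finger_gap: 0.0601
```

Run:
```python
from rig import ctrl
import cv2,numpy as np
a=ctrl.grab_frame("scene")[130:270,180:340]
cv2.imwrite("pics/s1.png",cv2.resize(a,None,fx=4,fy=4,interpolation=cv2.INTER_CUBIC)); print(ctrl.get_obs()["eef_pos"])
```

```text
[ 0.45737862 -0.17451595  0.1252228 ]
```

View pics/s1.png

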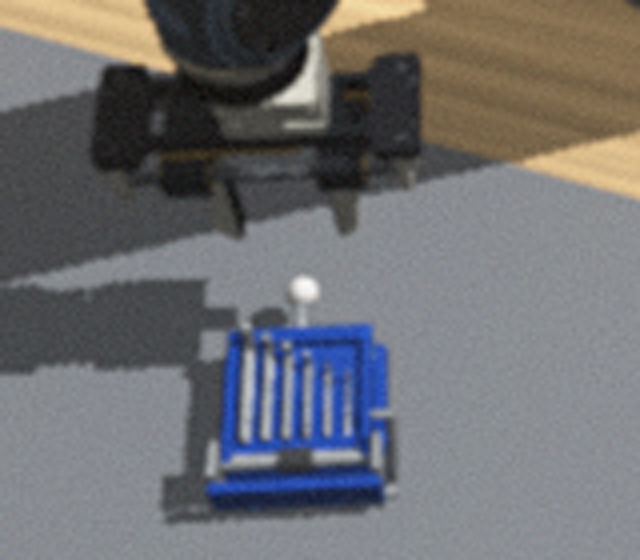

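The scene crop shows the fingers at (230,230) and (345,230), above and either side of the knob at (304,290), with the jaws parallel to the hinge. I'll go down over the knob and then close.

Emit:
{"api": "jog_arm", "payload": {"increments": [{"dp": [3,0,-30],"twist": 0,"grip": 60},{"dp": [3,0,-55],"twist": 0,"grip": 60},{"dp": [3,0,-80],"twist": 0,"grip": 60},{"dp": [3,0,-94],"twist": 0,"grip": 60},{"dp": [3,0,-94],"twist": 0,"grip": 60}]}}

```text
t: 1.82
eef_pos: [0.4596, -0.1748, 0.0302]
orientation: [3.136, 0.009, -1.209]
ft_force: [-0.3, 0.0, 0.1]
finger_gap: 0.0602
```

Emit:
{"api": "jog_arm", "payload": {"increments": [{"dp": [0,0,0],"twist": 0,"grip": 30},{"dp": [0,0,0],"twist": 0,"grip": 10},{"dp": [0,0,0],"twist": 0,"grip": 10},{"dp": [0,0,0],"twist": 0,"grip": 10},{"dp": [0,0,0],"twist": 0,"grip": 10}], "newtons": 12}}

```text
t: 2.23
eef_pos: [0.46, -0.175, 0.031]
orientation: [3.137, 0.008, -1.209]
ft_force: [0.2, -0.1, -0.0]
finger_gap: 0.031
```

Emit:
{"api": "jog_arm", "payload": {"increments": [{"dp": [0,0,0],"twist": 0,"grip": 10},{"dp": [0,0,0],"twist": 0,"grip": 10},{"dp": [0,0,0],"twist": 0,"grip": 10}]}}

```text
t: 2.48
eef_pos: [0.461, -0.1769, 0.0317]
orientation: [3.138, 0.004, -1.208]
ft_force: [-0.8, -13.8, -1.3]
finger_gap: 0.0211
```

Run:
```python
import numpy as np
d=np.array([.936,.352])
for t in range(0,101,8): 
    r=np.radians(t);print(t,np.round([*(125*(1-np.cos(r))*d),125*np.sin(r)],0))
```

```text
0 [0. 0. 0.]
8 [ 1.  0. 17.]
16 [ 5.  2. 34.]
24 [10.  4. 51.]
32 [18.  7. 66.]
40 [27. 10. 80.]
48 [39. 15. 93.]
56 [ 52.  19. 104.]
64 [ 66.  25. 112.]
72 [ 81.  30. 119.]
80 [ 97.  36. 123.]
88 [113.  42. 125.]
96 [129.  49. 124.]
```

Emit:
{"api": "jog_arm", "payload": {"increments": [{"dp": [0,-1,0],"twist": 0,"grip": 10},{"dp": [0,-1,0],"twist": 0,"grip": 10},{"dp": [0,-1,0],"twist": 0,"grip": 10}]}}

```text
t: 2.73
eef_pos: [0.461, -0.1774, 0.0318]
orientation: [3.138, 0.005, -1.208]
ft_force: [2.0, 4.6, -1.9]
finger_gap: 0.021
```

Emit:
{"api": "jog_arm", "payload": {"increments": [{"dp": [1,0,17],"twist": 0,"grip": 10},{"dp": [5,2,34],"twist": 0,"grip": 10},{"dp": [10,4,51],"twist": 0,"grip": 10},{"dp": [18,7,66],"twist": 0,"grip": 10},{"dp": [18,7,66],"twist": 0,"grip": 10}]}}

```text
t: 3.15
eef_pos: [0.4797, -0.1699, 0.1001]
orientation: [3.139, 0.005, -1.208]
ft_force: [-5.3, -2.3, 1.4]
finger_gap: 0.0209
```

Emit:
{"api": "jog_arm", "payload": {"increments": [{"dp": [9,3,13],"twist": 0,"grip": 10},{"dp": [21,8,26],"twist": 0,"grip": 10},{"dp": [33,12,36],"twist": 0,"grip": 10},{"dp": [48,18,45],"twist": 0,"grip": 10},{"dp": [48,18,45],"twist": 0,"grip": 10}]}}

```text
t: 3.57
eef_pos: [0.5294, -0.1506, 0.1464]
orientation: [3.14, 0.005, -1.207]
ft_force: [-5.3, 4.1, 10.6]
finger_gap: 0.0212
```

Emit:
{"api": "jog_arm", "payload": {"increments": [{"dp": [14,5,4],"twist": 0,"grip": 10},{"dp": [29,10,8],"twist": 0,"grip": 10},{"dp": [45,16,10],"twist": 0,"grip": 10},{"dp": [60,22,9],"twist": 0,"grip": 10},{"dp": [60,22,9],"twist": 0,"grip": 10}]}}

```text
t: 3.98
eef_pos: [0.591, -0.1265, 0.1554]
orientation: [-3.142, 0.007, -1.206]
ft_force: [-0.8, 7.8, 7.8]
finger_gap: 0.0214
```

Run:
```python
from rig import ctrl
import cv2,numpy as np
a=ctrl.grab_frame("scene")[100:280,140:380]
cv2.imwrite("pics/s2.png",cv2.resize(a,None,fx=3,fy=3,interpolation=cv2.INTER_CUBIC)); o=ctrl.get_obs();print(o["eef_pos"],o["ft_force"],o["finger_gap"])
```

```text
[ 0.59022214 -0.12676813  0.15554413] [-2.48243293  9.00736951  7.31102471] 0.02095934853287457
```

View pics/s2.png

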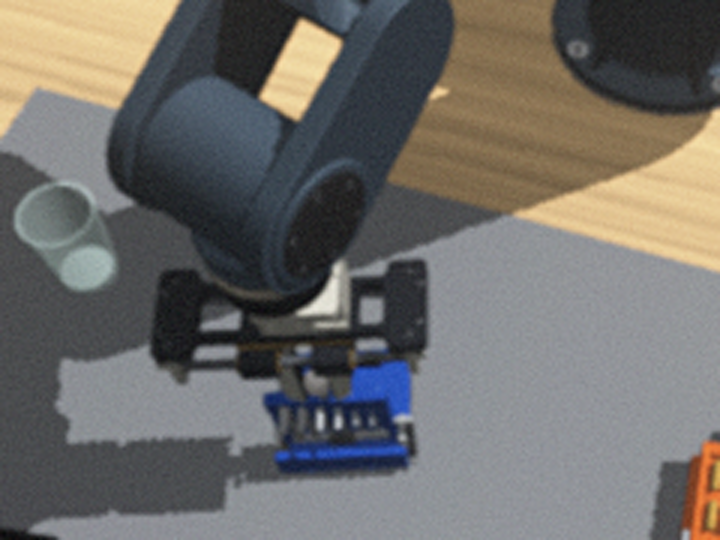

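The knob (315,380) is held between the fingers and the rack stands upright. The cup at (65,235) is undisturbed. I'll open the fingers in place, then rise.

Emit:
{"api": "jog_arm", "payload": {"increments": [{"dp": [0,0,0],"twist": 0,"grip": 60},{"dp": [0,0,0],"twist": 0,"grip": 60},{"dp": [0,0,0],"twist": 0,"grip": 60},{"dp": [0,0,0],"twist": 0,"grip": 60},{"dp": [0,0,0],"twist": 0,"grip": 60}]}}

```text
t: 4.45
eef_pos: [0.5901, -0.1271, 0.1555]
orientation: [3.141, 0.007, -1.206]
ft_force: [0.6, 0.6, -0.2]
finger_gap: 0.0497
```

Emit:
{"api": "jog_arm", "payload": {"increments": [{"dp": [0,0,15],"twist": 0,"grip": 60},{"dp": [0,0,35],"twist": 0,"grip": 60},{"dp": [0,0,60],"twist": 0,"grip": 60},{"dp": [0,0,90],"twist": 0,"grip": 60},{"dp": [0,0,110],"twist": 0,"grip": 60}]}}

```text
t: 4.87
eef_pos: [0.5903, -0.1274, 0.2681]
orientation: [-3.14, 0.005, -1.206]
ft_force: [0.3, -0.8, -0.1]
finger_gap: 0.0597
```

Emit:
{"api": "jog_arm", "payload": {"increments": [{"dp": [-30,-20,0],"twist": 0,"grip": 60},{"dp": [-60,-40,0],"twist": 0,"grip": 60},{"dp": [-90,-60,0],"twist": 0,"grip": 60},{"dp": [-120,-80,0],"twist": 0,"grip": 60},{"dp": [-140,-90,0],"twist": 0,"grip": 60}]}}

```text
t: 5.28
eef_pos: [0.448, -0.2188, 0.2681]
orientation: [-3.141, 0.005, -1.207]
ft_force: [0.4, 0.1, -0.1]
finger_gap: 0.06
```

Run:
```python
from rig import ctrl
import cv2,numpy as np
a=ctrl.grab_frame("scene"); b=ctrl.grab_frame("top")
cv2.imwrite("pics/s3.png",np.vstack([cv2.resize(a[130:330,130:450],None,fx=2,fy=2),cv2.resize(b[120:220,220:500],(640,200))])); o=ctrl.get_obs();print(o["eef_pos"],o["ft_force"],o["finger_gap"])
```

```text
[ 0.4480739  -0.21876832  0.26837155] [-0.45544583  0.15341795 -0.18526615] 0.05995904210666636
```

View pics/s3.png

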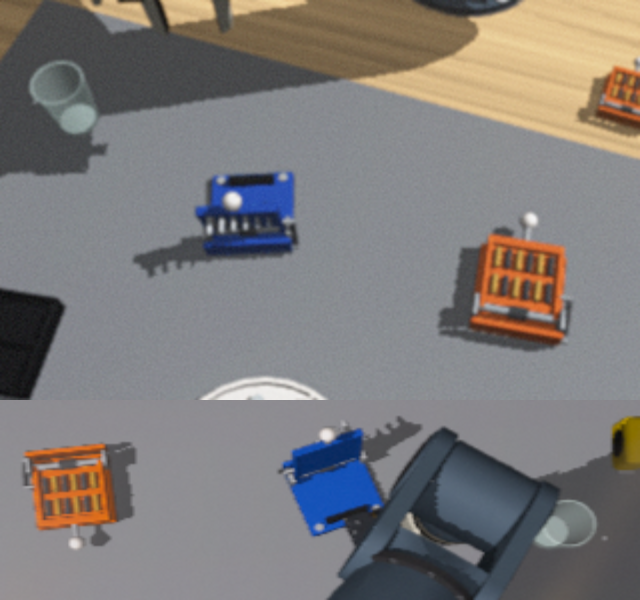

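The rack stands open and the gripper is clear. The knob is at scene (246,230.5) and top (363,138). Orange is folded and the cup is in place. I'll check the knob height and hand in.

Run:
```python
from h import *
p=tri((363.1,138),(246,230.5));print(p, atz("top",(466,184),.05))
if p[2]>.15: ctrl.close_job(); print("closed")
```

```text
[ 0.59715129 -0.12241953  0.15568637] [ 0.48065126 -0.44831399  0.05      ]
the job is handed in; nothing more can be done
closed
```

The blue key rack is standing open and the job is handed in, at about 5.4 s of the 38 s allowed. I gripped the white ball knob at 12 N, swung it round its arc to about 96°, opened the fingers and backed away.

- **Knob position:** after release I measured it from both cameras at (0.597, -0.122, 0.156). The expected height on the open stop is 0.161 m; the 5 mm gap is about what I'd expect from reading pixels by eye. It is also about 20 mm past the hinge, so the rack is leaning beyond upright.
- **Other objects:** in the last picture the large orange bit holder is still folded and the cup is standing where it was. I checked the cup by eye only and did not measure it again.
- **Forces:** while closing on the knob the wrist briefly read about 14 N sideways because the fingers were a couple of millimetres off centre. I shifted 1 mm to relieve it, and the readings after each later move were about 13 N or less. After release the force was near zero, so the robot is touching nothing.

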